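# Charge the pigment mill and hold its dead-man paddle

## Robot

A 7-joint arm with a two-finger parallel gripper is mounted at the origin on the work surface. World frame = base frame: x ahead of the robot, y to its left, z up, the work surface at z = 0. Lengths are in m, angles in rad, forces in N, time in s.
With the tool pointing down it reaches from about 0.425 to 0.875 m from the base axis. Payload 4.7 kg.
Tool frame: the origin (TCP) lies at the very end of the fingers, on their centre line; the grasp point (between the pads) lies 19 mm behind it; z points along the fingers, y is the direction in which the jaws open and shut (so a half turn about z gives the same grasp; the last joint's range is limited). The gripper opens to 87 mm and grips with 3 to 60 N. Pads are 19 mm wide; open, the fingers measure 117 mm over their backs; the gripper's body (75 mm by 190 mm) begins 51 mm behind the grasp point.
Start: joints at [-1.169, 0.321, -0.07, 1.45, 0.023, 1.371, -0.057], TCP at [0.246, 0.602, 0.223] pointing down, gripper open.
Joint ranges: [-2.86, 2.86], [-0.3, 2.09], [-1.38, 1.24], [0.06, 2.45], [-1.56, 4.7], [0.09, 2.05], [-2.69, 2.69]. Speed limits (rad/s): [2.57, 2.57, 3.14, 3.14, 3.14, 3.14, 3.14].

## Interface

Orientations are given as a rotation vector (axis times angle).
In Python, from bench import ctrl, get_image, camera_info gives the robot as it stands.
- The arm moves only by the tool carry_out, never from a script. Its argument "commands" is a list of rows, each an object of numbers: "tx", "ty", "tz": the shift along the tool's x, y, z in m; "rx", "ry", "rz": the turn, a rotation vector about the tool's x, y, z in rad; "jaw": the opening, from 0 (shut) to 1 (fully open). In form: [{"tx": .., "ty": .., "tz": .., "rx": .., "ry": .., "rz": .., "jaw": ..}, ...]. A call has 1 to 12 rows; each row is the pose to reach, as a shift and turn from the pose commanded when the call began, along the tool's axes at that moment; what a row does not reach only later rows make up. A row lasts 1/8 s, in which the tool goes at most 62.5 mm and 10.7 degrees, less where a joint would pass 70% of its speed; a pose out of reach is approached as far as the arm can. A call with a gripper value outside its range is refused whole. The fingers move at their own pace and stop on an object; "grip_force" is the grip in N (left out, the last holds). Time passes only in rows, so rows that repeat a pose let the fingers close. It gives the time, the measured TCP pose, the force and the opening at its end, in the units of the state.
- ctrl.get_state(): the state, without advancing time (a new reading comes with each control period).
- get_image(name): name is "scene" or "top" or "wrist"; returns the picture (400x640x3 uint8, red, green, blue); there is no depth.
- camera_info(name): a dict with "intrinsics" (3x3 intrinsics, pixels), "R" (3x3) and "t" (3): a world point X has camera coordinates R X + t. Camera axes: x right, y down, z forward; pixel columns grow to the right and rows downward; lengths in m; the calibration is good to about 2 mm. The wrist camera is an equidistant fisheye: a pixel r from the principal point sees the ray r / f radians off the axis. A picture is of the moment at which its call begins: read the wrist's pose just before it. camera_info takes no time and is no camera call; for the wrist camera it gives the pose at the moment of the call.
- ctrl.close_job(): hands the job in, once; it reports no verdict.
The state is a dict: "time": time; "joint_positions": joint angles; "qd": joint speeds; "joint_torque": joint torques, N m; "position": TCP position; "tool_rot": TCP orientation; "ft_force": force on the tool from outside, world axes, zero at the start; "torque": the same for the moment, N m; "grip_width": opening from 0.0 (shut) to 1.0 (fully open).
Only numpy, scipy, OpenCV 4.12 (cv2) and the standard library are available. Lean on these libraries where they do the work, as an engineer would, in place of code of your own. Each camera call takes 0.05 s, during which the arm holds its last target.

## Task

Lift the loading tray's black handle to tip all five pigment lumps into the mill's hopper, and put the empty tray back down flat. Then push the mill's green spring-loaded paddle about halfway down into its run position, never right through to its stop, and finish while still holding it there with the gripper. Leave the yellow paddle and the other things on the bench alone.

Things in the scene. Friction and masses are not known exactly. Their poses are not given: they have to be found in the camera images.
- mill: grey bench roller mill, fixed. Origin on the table under the tray's hinge line. Its +x axis points from the tray to the hopper (away from the robot, give or take the mill's yaw), z up. Hopper open at the top, on +x from 6 to 172 mm and y -87 to +87 mm; its wall below the tray is 104 mm high, at both sides and behind it clear guards stand up to 174 and 199 mm. A gearbox and motor stand behind the hopper to x = 280 mm, up to 175 mm high.
- hopper (a point): centre of the hopper's floor, 30 mm above the table, axes as the mill. Two fluted steel rollers lie across the hopper (along y), their tops 41 mm above this point; lumps rest on and between them. Inner size 166 (x) x 174 (y) mm.
- tray (a joint): tilt of the aluminium loading tray in rad: 0 = flat (it rests there and falls back to it by its own weight), grows as the handle end is lifted, stop at 1.3. The tray is hinged at the hopper's edge and open at that end, so that lifting the handle slides the lumps into the hopper; about 1 rad or more empties it. Tray with handle weighs 0.35 kg. Tray 158 mm long, 130 mm wide, walls 38 mm high above its underside on the other three sides.
- tray_hinge (a point): middle of the tray's hinge line, 112 mm above the table at the hopper end of the tray's underside; the hinge line runs along the mill's y. Turns with the tray: at joint 0 its axes are the mill's.
- tray_handle (a point): middle of the tray's black handle: a level round bar 12 mm thick along the mill's y, 98 mm free between its two arms. With the tray flat it lies 134 mm above the table, 200 mm from the hinge line on the robot's side (22 mm above the hinge's height), 42 mm clear of the tray's end wall and with nothing below it. It turns with the tray about the hinge, and may turn between the fingers.
- run_base: grey base of the mill's run paddle (the GREEN one), fixed: 150 x 75 mm, 22 mm high. Origin on the table under the paddle's pivot; the base and paddle reach from there along its -x axis to -120 mm; z up. It may stand left or right of the mill; the yellow one stands on the other side.
- run_pivot (a point): pivot of the green paddle, 55 mm above the table, axes as run_base.
- run_paddle (a joint): the green spring-loaded dead-man paddle's travel in rad: 0 = released (it slopes up at 0.5 rad from the pivot), 0.5 = pressed right through, level. It swings down about its pivot's y axis. Halfway, where the mill runs, is 0.25. The spring gives about 4 N at the pad at first touch, 8 N halfway and 12 N at the end, and raises it when let go. Small scale blocks beside it at its -x end: white = free, green = run, red = pressed through.
- run_pad (a point): point on the top face of the green pad (45 mm along the paddle, 44 mm across), 100 mm along the paddle from the pivot, where to push down. Released it is about 108 mm above the table, halfway down 86 mm, pressed right through 61 mm. It moves with the paddle.
- other_base: grey base of the YELLOW paddle, the same build as run_base; it belongs to another machine and is to be left alone. Same origin and axes as run_base.
- other_paddle (a joint): travel of the yellow paddle in rad, 0 = released; leave it alone.
- lump0: dry pigment lump, olive block 30 x 26 x 24 mm, about 30 g, loose in the tray; origin at its centre.
- lump1: dry pigment lump, sage-green disc, 28 mm diameter, 24 mm thick, about 30 g, loose in the tray; origin at its centre.
- lump2: dry pigment lump, lime block 28 x 28 x 24 mm, about 30 g, loose in the tray; origin at its centre.
- lump3: dry pigment lump, mint block 26 x 30 x 24 mm, about 30 g, loose in the tray; origin at its centre.
- lump4: dry pigment lump, olive disc, 30 mm diameter, 24 mm thick, about 30 g, loose in the tray; origin at its centre.
- jar: closed jar of sage-green paint, 64 mm diameter, 85 mm tall; loose bystander, origin at its middle on the underside.
- can: closed paint can with a paper band, 84 mm diameter, 100 mm tall; loose bystander, origin at its middle on the underside.
- brush: flat paint brush with lime handle lying down, 210 mm long; loose bystander, origin at its middle on the underside.
- scraper: scraper with wooden handle lying down, 250 mm long; loose bystander, origin at its middle on the underside.
- cup: white cup, 76 mm diameter, 85 mm tall, empty; loose bystander, origin at its middle on the underside.
- muller: green glass muller (hand grinder) standing on its foot, 64 mm diameter, 90 mm tall; loose bystander, origin at its middle on the underside.

How it is judged:
By the outcome, as a careful person would: the job done as asked, in the order asked, and still so for the second after the job is handed in, while the arm keeps its last pose, push and grip.
It also fails if it takes over 54 s, if anything falls off the work surface, if the arm or the gripper's body presses on something with over 40 N, if the wrist force passes 120 N, or if a joint passes its speed limit or range.

## Working session

There is one attempt and no reset: what is moved stays moved. The work goes in short steps, Python scripts to look and compute and a tool call to move; the robot and the scene stay as the last step left them, time stands still between calls to the robot, and variables do not carry over. Pictures are saved under pics/ and viewed, and the job is handed in when it is done.

Besides the shell and the picture viewer there is one more tool, called by a JSON object that holds its "op" and its "data", one argument or row to a line. carry_out: Moves the arm, as the interface text tells. Its arguments: {"type":"object","properties":{"commands":{"type":"array"},"grip_force":{"type":"number"}},"required":["commands"]}

```bash
ls; mkdir -p pics
python3 - <<'E'
from bench import ctrl,get_image,camera_info
import cv2
s=ctrl.get_state();print(s)
for n in("scene","top"):
    cv2.imwrite(f"pics/{n}0.png",get_image(n)[:,:,::-1]);c=camera_info(n);print(n,c)
E
```

```text
pics
{'time': 0.0, 'joint_positions': array([-1.16893057,  0.32180512, -0.07004287,  1.45169715,  0.02258704,
        1.37081965, -0.0569119 ]), 'qd': array([-0.00080556, -0.00030652,  0.00043863, -0.00114977, -0.00026659,
       -0.00021591,  0.0006596 ]), 'joint_torque': array([-1.01224086e-04, -4.91282380e+01, -4.04080097e-01, -3.12541044e+01,
       -6.39673742e-02,  4.36190399e-02,  1.78736200e-04]), 'position': array([0.24562911, 0.60118387, 0.2214617 ]), 'tool_rot': array([-6.05274723e-01, -3.08245294e+00,  3.02165498e-03]), 'ft_force': array([ 0.09065869, -0.23970716,  0.56473229]), 'torque': array([ 0.02090555, -0.0076139 ,  0.0113029 ]), 'grip_width': 1.0029316899320597}
scene {'intrinsics': array([[389.61638151,   0.        , 319.52815217],
       [  0.        , 389.61638151, 199.55287601],
       [  0.        ,   0.        ,   1.        ]]), 'R': array([[ 0.87382644,  0.48599155,  0.01547822],
       [ 0.30317172, -0.51967155, -0.79876679],
       [-0.38015032,  0.70267609, -0.60144164]]), 't': array([-0.51372085, -0.09122269,  1.52481011])}
top {'intrinsics': array([[496.58189996,   0.        , 321.85830135],
       [  0.        , 496.58189996, 208.45782454],
       [  0.        ,   0.        ,   1.        ]]), 'R': array([[-0.08952549, -0.99597913, -0.00328082],
       [-0.97450288,  0.08827456, -0.20628073],
       [ 0.20574091, -0.01527022, -0.97848735]]), 't': array([0.04792573, 0.56690078, 1.68041001])}
```

View pics/scene0.png

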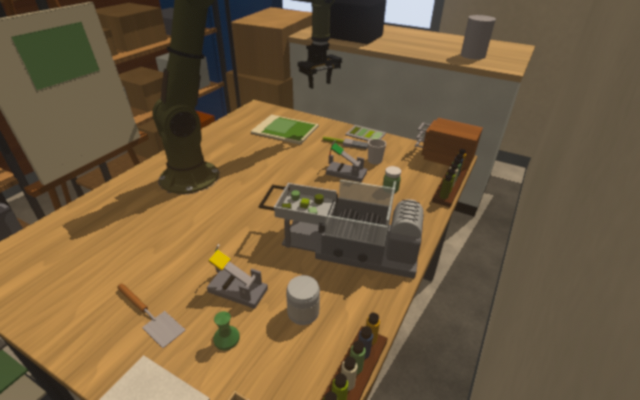

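View pics/top0.png

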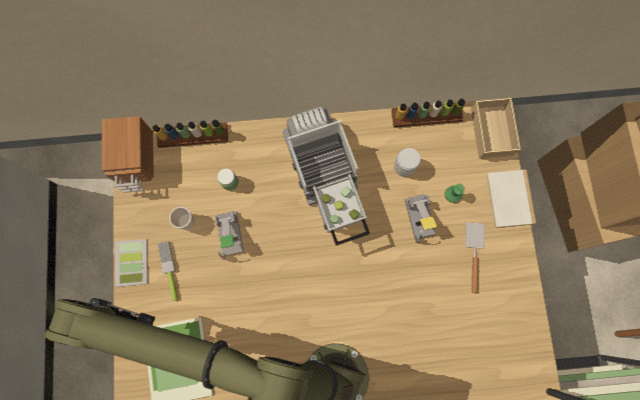

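The top view shows the mill at about (325,165), its handle at (350,237), the green paddle at (228,235) on the left and the yellow one at (422,218). I'll enlarge both areas.

Run:
```python
import cv2
a=cv2.imread("pics/top0.png")
cv2.imwrite("pics/c1.png",cv2.resize(a[100:250,270:390],None,fx=5,fy=4*1.0,interpolation=cv2.INTER_CUBIC)) 
cv2.imwrite("pics/c2.png",cv2.resize(a[200:265,200:260],None,fx=9,fy=9,interpolation=cv2.INTER_CUBIC))
b=cv2.imread("pics/scene0.png")
cv2.imwrite("pics/c3.png",cv2.resize(b[130:190,310:400],None,fx=8,fy=8,interpolation=cv2.INTER_CUBIC))
cv2.imwrite("pics/c4.png",cv2.resize(b[170:280,250:430],None,fx=4,fy=4,interpolation=cv2.INTER_CUBIC))
```

```text
(no output)
```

View pics/c1.png

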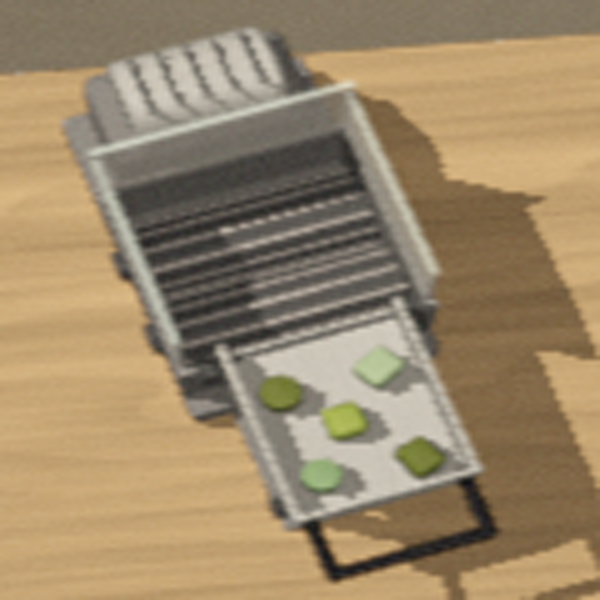

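View pics/c2.png

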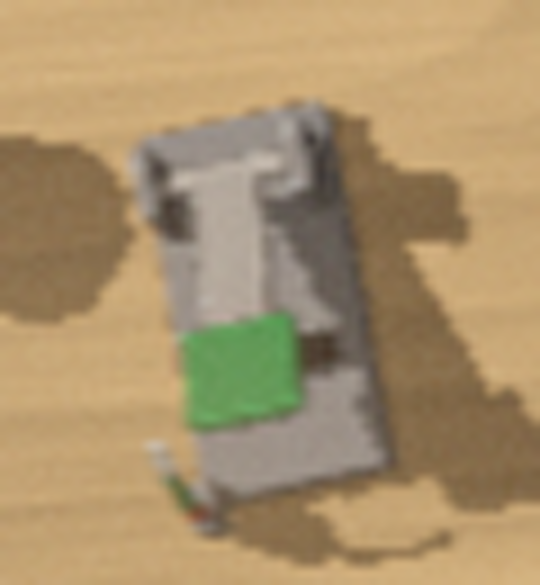

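View pics/c3.png

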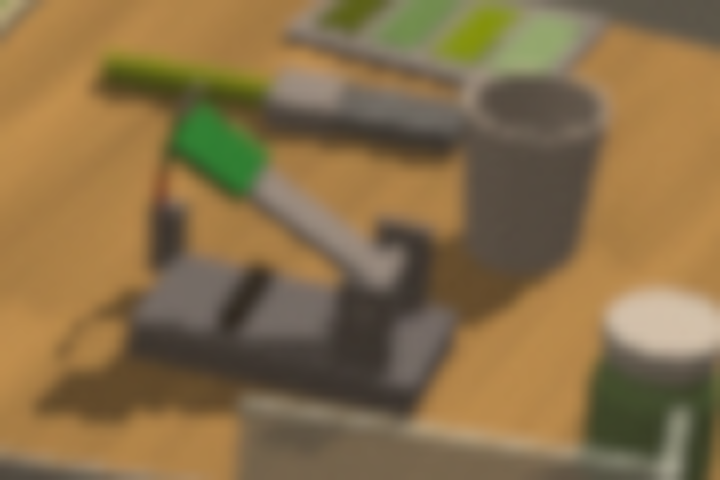

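View pics/c4.png

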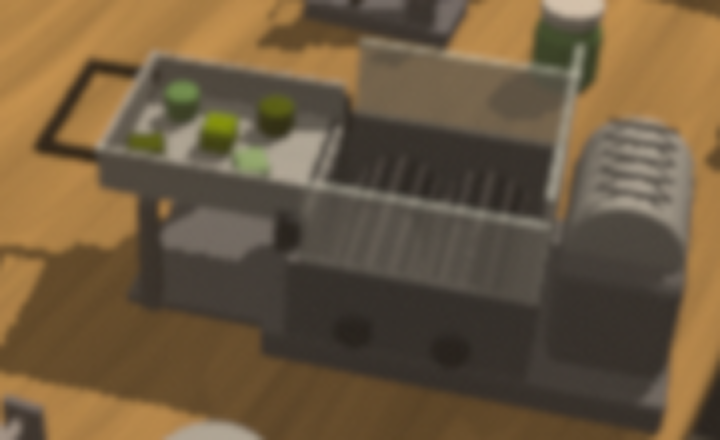

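```bash
cat > h.py <<'E'
import numpy as np
from bench import ctrl,get_image,camera_info
def ray(name,uv,z):
    c=camera_info(name);R,t,K=c['R'],c['t'],c['intrinsics']
    C=-R.T@t;d=R.T@np.linalg.solve(K,[uv[0],uv[1],1]);return C+d*(z-C[2])/d[2]
def proj(name,X):
    c=camera_info(name);p=c['intrinsics']@(c['R']@np.asarray(X)+c['t']);return p[:2]/p[2]
def pt(p,l):
    x,y,a=p;return np.array([x+l[0]*np.cos(a)-l[1]*np.sin(a),y+l[0]*np.sin(a)+l[1]*np.cos(a),l[2]])
E
python3 - <<'E'
from h import *
from scipy.optimize import least_squares
def fit(obs,x0):
    f=lambda p:np.concatenate([proj(n,pt(p,l))-np.array(uv) for n,uv,l in obs])
    r=least_squares(f,x0,loss='soft_l1');print(r.x,np.round(f(r.x).reshape(-1,2),1).tolist());return r.x
c1=lambda u,v:(270+u/5,100+v/4)
c2=lambda u,v:(200+u/9,200+v/9)
c3=lambda u,v:(310+u/8,130+v/8)
c4=lambda u,v:(250+u/4,170+v/4)
m=[('top',c1(337,574),(-.2,.055,.134)),('top',c1(490,532),(-.2,-.055,.134)),
('top',c1(290,525),(-.158,.065,.15)),('top',c1(480,468),(-.158,-.065,.15)),
('top',c1(222,350),(0,.065,.15)),('top',c1(400,300),(0,-.065,.15)),
('scene',c4(95,63),(-.2,.055,.134)),('scene',c4(42,147),(-.2,-.055,.134)),('scene',c4(153,55),(-.158,.065,.15)),('scene',c4(100,155),(-.158,-.065,.15))]
for n,uv,l in m: print(np.round(ray(n,uv,l[2]),3))
p=fit(m,[.6,0,0]);print('handle',pt(p,(-.2,0,.134)),'hinge',pt(p,(0,0,.112)))
def pad(s,t,th=.5,o=.006): return (-s*np.cos(th)+o*np.sin(th),t,.055+s*np.sin(th)+o*np.cos(th))
b=[('top',c2(182,337),pad(.0775,.022)),('top',c2(297,315),pad(.0775,-.022)),('top',c2(302,405),pad(.1225,-.022)),('top',c2(192,428),pad(.1225,.022)),
('scene',c3(200,100),pad(.1225,.022)),('scene',c3(175,145),pad(.1225,-.022)),('scene',c3(270,155),pad(.0775,.022)),('scene',c3(245,195),pad(.0775,-.022)),
('top',c2(392,465),(-.12,-.0375,.022)),]
p=fit(b,[.55,.3,0]);print('pad',pt(p,pad(.1,0)),'half',pt(p,pad(.1,0,.25)))
for l in [(-.12,.0375),(-.12,-.0375),(.03,.0375),(.03,-.0375)]: print('base c', (proj('top',pt(p,(*l,.022)))-200)*9)
E
```

```text
[ 0.431 -0.043  0.134]
[ 0.457 -0.147  0.134]
[ 0.472 -0.015  0.15 ]
[ 0.508 -0.144  0.15 ]
[0.623 0.017 0.15 ]
[ 0.656 -0.106  0.15 ]
[ 0.44  -0.04   0.134]
[ 0.468 -0.15   0.134]
[ 0.487 -0.026  0.15 ]
[ 0.522 -0.153  0.15 ]
[ 0.64346152 -0.04303242  0.25562789] [[-0.8, -1.5], [-0.3, -2.2], [1.5, -0.8], [0.5, 0.2], [-1.0, -0.9], [-0.3, -1.2], [-1.0, -0.2], [-0.4, -1.0], [-2.3, -2.1], [-3.1, -2.9]]
handle [ 0.44996058 -0.09360301  0.134     ] hinge [ 0.64346152 -0.04303242  0.112     ]
[0.56344418 0.33420595 0.10716995] [[-0.1, -1.2], [-0.0, -1.3], [0.1, -0.8], [-0.7, -0.8], [-1.4, -1.0], [-2.4, -1.6], [-0.9, -1.0], [-1.7, -0.8], [0.1, -0.4]]
pad [0.47904946 0.32512658 0.10820805] half [0.46858473 0.32400077 0.08555387]
base c [202.95433836 499.28108043]
base c [392.57127448 461.76034375]
base c [144.40703503 129.52426543]
base c [330.86816037  93.22649115]
```

```bash
cat >> h.py <<'E'
from scipy.spatial.transform import Rotation as Ro
import json
def Rdown(yawy):  # tool z down, tool y at azimuth yawy
    y=np.array([np.cos(yawy),np.sin(yawy),0]);z=np.array([0,0,-1.]);x=np.cross(y,z);return np.stack([x,y,z],1)
def load():
    d=json.load(open('cmd.json'));return np.array(d['p']),np.array(d['R'])
def save(p,R): json.dump({'p':list(map(float,p)),'R':np.asarray(R).tolist()},open('cmd.json','w'))
def rel(p,R):
    p0,R0=load();return np.round(R0.T@(np.array(p)-p0),4),np.round(Ro.from_matrix(R0.T@R).as_rotvec(),4)
def did(t=(0,0,0),r=(0,0,0)):
    p,R=load();save(p+R@np.array(t),R@Ro.from_rotvec(r).as_matrix())
E
python3 - <<'E'
from h import *
s=ctrl.get_state();R=Ro.from_rotvec(s['tool_rot']).as_matrix();print(R.round(3))
yaw=np.arctan2(R[1,1],R[0,1]);print(yaw)
save(s['position'],R)
for a in(.256,.256+np.pi):
  print(rel([.45,.30,.26],Rdown(a)),rel([.45,-.094,.24],Rdown(a)))
E
```

```text
[[-0.926  0.378 -0.001]
 [ 0.378  0.926 -0.002]
 [-0.    -0.002 -1.   ]]
1.1830859324554586
(array([-0.3031, -0.2017, -0.0381]), array([-1.600e-03,  9.000e-04,  9.271e-01])) (array([-0.4521, -0.5664, -0.0174]), array([-1.600e-03,  9.000e-04,  9.271e-01]))
(array([-0.3031, -0.2017, -0.0381]), array([-1.0000e-03, -1.9000e-03, -2.2145e+00])) (array([-0.4521, -0.5664, -0.0174]), array([-1.0000e-03, -1.9000e-03, -2.2145e+00]))
```

{"op": "carry_out", "data": {
  "commands": [
    {"tx":-0.15,"ty":-0.1,"tz":-0.04,"rz":0.2,"jaw":0.45},
    {"tx":-0.3,"ty":-0.2,"tz":-0.04,"rz":0.45,"jaw":0.45},
    {"tx":-0.3,"ty":-0.2,"tz":-0.04,"rz":0.5,"jaw":0.45},
    {"tx":-0.3,"ty":-0.2,"tz":-0.04,"rz":0.6,"jaw":0.45},
    {"tx":-0.3,"ty":-0.2,"tz":-0.04,"rz":0.7,"jaw":0.45},
    {"tx":-0.3,"ty":-0.2,"tz":-0.04,"rz":0.8,"jaw":0.45},
    {"tx":-0.45,"ty":-0.57,"tz":-0.02,"rz":0.927,"jaw":0.45},
    {"tx":-0.45,"ty":-0.57,"tz":-0.02,"rz":0.927,"jaw":0.45},
    {"tx":-0.45,"ty":-0.57,"tz":-0.02,"rz":0.927,"jaw":0.45},
    {"tx":-0.45,"ty":-0.57,"tz":-0.02,"rz":0.927,"jaw":0.45},
    {"tx":-0.45,"ty":-0.57,"tz":-0.02,"rz":0.927,"jaw":0.45},
    {"tx":-0.45,"ty":-0.57,"tz":-0.02,"rz":0.927,"jaw":0.45}
  ]
}}

```text
invalid input
```

{"op": "carry_out", "data": {
  "commands": [
    {"tx":-0.15,"ty":-0.1,"tz":-0.04,"rx":0,"ry":0,"rz":0.2,"jaw":0.45},
    {"tx":-0.3,"ty":-0.2,"tz":-0.04,"rx":0,"ry":0,"rz":0.45,"jaw":0.45},
    {"tx":-0.3,"ty":-0.2,"tz":-0.04,"rx":0,"ry":0,"rz":0.5,"jaw":0.45},
    {"tx":-0.3,"ty":-0.2,"tz":-0.04,"rx":0,"ry":0,"rz":0.6,"jaw":0.45},
    {"tx":-0.3,"ty":-0.2,"tz":-0.04,"rx":0,"ry":0,"rz":0.7,"jaw":0.45},
    {"tx":-0.3,"ty":-0.2,"tz":-0.04,"rx":0,"ry":0,"rz":0.8,"jaw":0.45},
    {"tx":-0.45,"ty":-0.57,"tz":-0.02,"rx":0,"ry":0,"rz":0.927,"jaw":0.45},
    {"tx":-0.45,"ty":-0.57,"tz":-0.02,"rx":0,"ry":0,"rz":0.927,"jaw":0.45},
    {"tx":-0.45,"ty":-0.57,"tz":-0.02,"rx":0,"ry":0,"rz":0.927,"jaw":0.45},
    {"tx":-0.45,"ty":-0.57,"tz":-0.02,"rx":0,"ry":0,"rz":0.927,"jaw":0.45},
    {"tx":-0.45,"ty":-0.57,"tz":-0.02,"rx":0,"ry":0,"rz":0.927,"jaw":0.45},
    {"tx":-0.45,"ty":-0.57,"tz":-0.02,"rx":0,"ry":0,"rz":0.927,"jaw":0.45}
  ],
  "grip_force": 20
}}

```text
time: 1.6
position: [0.4464, -0.0733, 0.2436]
tool_rot: [-1.919, -2.487, -0.001]
ft_force: [2.0, 0.0, -0.2]
grip_width: 0.446
```

Run:
```python
from h import *
import cv2
did((-.45,-.57,-.02),(0,0,.927)); print(load()[0])
c=camera_info('wrist');np.savez('w1.npz',R=c['R'],t=c['t'],K=c['intrinsics']);print(c)
a=get_image('wrist')[:,:,::-1];cv2.imwrite('pics/w1.png',a)
b=get_image('top')[:,:,::-1];cv2.imwrite('pics/t1.png',cv2.resize(b[100:260,200:400],None,fx=4,fy=3.7))
s=ctrl.get_state();print(s['position'],s['joint_positions'])
```

```text
[ 0.4467309  -0.0965176   0.24259056]
{'intrinsics': array([[309.70691629,   0.        , 317.24109108],
       [  0.        , 309.70691629, 197.25502669],
       [  0.        ,   0.        ,   1.        ]]), 'R': array([[ 0.96711678,  0.25432955,  0.00126752],
       [ 0.24303834, -0.92562641,  0.29008293],
       [ 0.07494991, -0.28023602, -0.95700067]]), 't': array([-0.41341566, -0.21773351,  0.35771682])}
[ 0.44577927 -0.07904697  0.2437002 ] [-0.54788345 -0.16446695  0.60081544  1.89910497  0.09591651  1.3793071
  0.27253413]
```

View pics/w1.png

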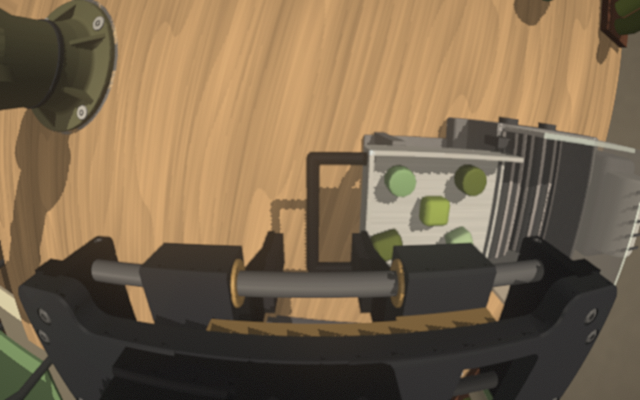

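View pics/t1.png

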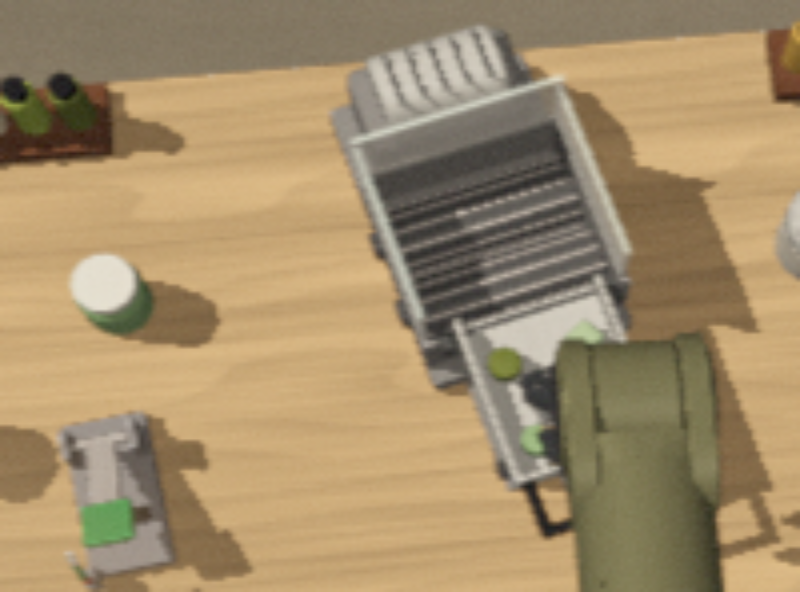

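```bash
cat >> h.py <<'E'
def wray(f,uv,z):
    d=np.load(f);K=d['K'];v=np.array([(uv[0]-K[0,2])/K[0,0],(uv[1]-K[1,2])/K[1,1]]);th=np.hypot(*v)
    dc=np.array([*(v/th*np.sin(th)),np.cos(th)]);C=-d['R'].T@d['t'];w=d['R'].T@dc;return C+w*(z-C[2])/w[2]
E
python3 - <<'E'
from h import *
for uv,z in [((313,158),.134),((316,265),.134),((368,150),.15),((370,258),.15),((521,159),.15)]: print(uv,wray('w1.npz',uv,z).round(4))
E
```

```text
(313, 158) [ 0.4343 -0.0415  0.134 ]
(316, 265) [ 0.464  -0.1446  0.134 ]
(368, 150) [ 0.4766 -0.0202  0.15  ]
(370, 258) [ 0.5092 -0.1163  0.15  ]
(521, 159) [0.6289 0.0174 0.15  ]
```

{"op": "carry_out", "data": {
  "commands": [
    {"tx":0,"ty":0,"tz":0,"rx":0,"ry":0,"rz":0,"jaw":0.45},
    {"tx":0,"ty":0,"tz":0,"rx":0,"ry":0,"rz":0,"jaw":0.45}
  ]
}}

```text
time: 1.95
position: [0.447, -0.0698, 0.2436]
tool_rot: [-1.916, -2.489, 0.0]
ft_force: [0.7, 0.5, 0.1]
grip_width: 0.451
```

Run:
```python
from h import *
s=ctrl.get_state();save(s['position'],Ro.from_rotvec(s['tool_rot']).as_matrix());print(s['position'])
for z in(.2,.115): print(rel([.449,-.094,z],Rdown(.255)))
```

```text
[ 0.44696864 -0.06975801  0.2436068 ]
(array([-0.024 , -0.0042,  0.0436]), array([-0.0003, -0.0002,  0.0038]))
(array([-0.024 , -0.0042,  0.1286]), array([-0.0003, -0.0002,  0.0038]))
```

{"op": "carry_out", "data": {
  "commands": [
    {"tx":-0.024,"ty":-0.004,"tz":0.03,"rx":0,"ry":0,"rz":0,"jaw":0.45},
    {"tx":-0.024,"ty":-0.004,"tz":0.06,"rx":0,"ry":0,"rz":0,"jaw":0.45},
    {"tx":-0.024,"ty":-0.004,"tz":0.085,"rx":0,"ry":0,"rz":0,"jaw":0.45},
    {"tx":-0.024,"ty":-0.004,"tz":0.11,"rx":0,"ry":0,"rz":0,"jaw":0.45},
    {"tx":-0.024,"ty":-0.004,"tz":0.128,"rx":0,"ry":0,"rz":0,"jaw":0.45},
    {"tx":-0.024,"ty":-0.004,"tz":0.128,"rx":0,"ry":0,"rz":0,"jaw":0.45}
  ],
  "grip_force": 20
}}

```text
time: 2.7
position: [0.4481, -0.0942, 0.1145]
tool_rot: [-1.915, -2.487, 0.004]
ft_force: [0.4, 0.5, -0.1]
grip_width: 0.449
```

Run:
```python
from h import *
import cv2
did((-.024,-.004,.128)); print(load()[0])
a=get_image('wrist')[:,:,::-1];cv2.imwrite('pics/w2.png',a)
s=ctrl.get_state();print(s['position'],s['ft_force'])
```

```text
[ 0.44919616 -0.09396931  0.11560347]
[ 0.4490132  -0.09449902  0.11555088] [ 0.71157029 -0.02282627  0.28679939]
```

View pics/w2.png

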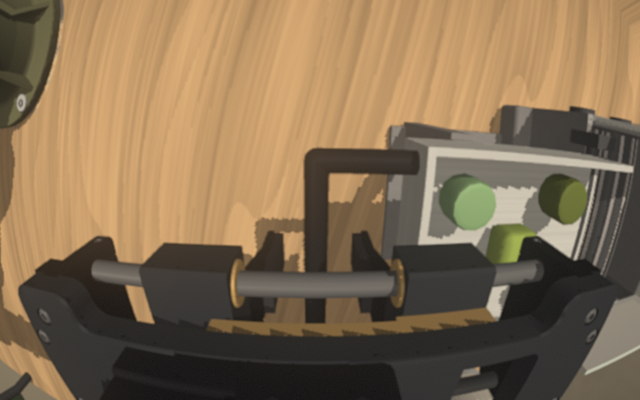

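The bar (column ~316) lies centred between the two fingers (~265 and ~365). I'll close on it.

{"op": "carry_out", "data": {
  "commands": [
    {"tx":0,"ty":0,"tz":0,"rx":0,"ry":0,"rz":0,"jaw":0},
    {"tx":0,"ty":0,"tz":0,"rx":0,"ry":0,"rz":0,"jaw":0},
    {"tx":0,"ty":0,"tz":0,"rx":0,"ry":0,"rz":0,"jaw":0},
    {"tx":0,"ty":0,"tz":0,"rx":0,"ry":0,"rz":0,"jaw":0}
  ],
  "grip_force": 20
}}

```text
time: 3.25
position: [0.4477, -0.096, 0.116]
tool_rot: [-1.919, -2.484, 0.003]
ft_force: [-4.7, -1.1, 5.4]
grip_width: 0.127
```

Run:
```python
from h import *
s=ctrl.get_state();print(s['position'],s['ft_force'],s['grip_width']*87)
# arc in tool axes: ty along +mill x, tz down
r=np.hypot(.2,.022);a0=np.arctan2(.022,.2)
for th in np.arange(0,1.25,.1):
    print(round(th,2),'ty %.4f tz %.4f'%(.2-r*np.cos(a0+th), -(r*np.sin(a0+th)-.022)))
```

```text
[ 0.4476943  -0.09604166  0.11600451] [-4.73262181 -1.05209575  5.37143754] 11.048656789991494
0.0 ty 0.0000 tz 0.0000
0.1 ty 0.0032 tz -0.0199
0.2 ty 0.0084 tz -0.0393
0.3 ty 0.0154 tz -0.0581
0.4 ty 0.0244 tz -0.0761
0.5 ty 0.0350 tz -0.0932
0.6 ty 0.0474 tz -0.1091
0.7 ty 0.0612 tz -0.1237
0.8 ty 0.0764 tz -0.1368
0.9 ty 0.0929 tz -0.1483
1.0 ty 0.1105 tz -0.1582
1.1 ty 0.1289 tz -0.1662
1.2 ty 0.1480 tz -0.1724
```

{"op": "carry_out", "data": {
  "commands": [
    {"tx":0,"ty":0.001,"tz":-0.01,"rx":0,"ry":0,"rz":0,"jaw":0},
    {"tx":0,"ty":0.003,"tz":-0.02,"rx":0,"ry":0,"rz":0,"jaw":0},
    {"tx":0,"ty":0.006,"tz":-0.03,"rx":0,"ry":0,"rz":0,"jaw":0},
    {"tx":0,"ty":0.0085,"tz":-0.039,"rx":0,"ry":0,"rz":0,"jaw":0},
    {"tx":0,"ty":0.0115,"tz":-0.049,"rx":0,"ry":0,"rz":0,"jaw":0},
    {"tx":0,"ty":0.0155,"tz":-0.058,"rx":0,"ry":0,"rz":0,"jaw":0},
    {"tx":0,"ty":0.02,"tz":-0.067,"rx":0,"ry":0,"rz":0,"jaw":0},
    {"tx":0,"ty":0.0245,"tz":-0.076,"rx":0,"ry":0,"rz":0,"jaw":0},
    {"tx":0,"ty":0.0245,"tz":-0.076,"rx":0,"ry":0,"rz":0,"jaw":0}
  ]
}}

```text
time: 4.38
position: [0.4703, -0.0903, 0.1925]
tool_rot: [-1.918, -2.482, 0.006]
ft_force: [-10.3, -3.4, 3.4]
grip_width: 0.128
```

Run:
```python
from h import *
import cv2
did((0,.0245,-.076)); print(load()[0])
a=get_image('scene')[:,:,::-1];cv2.imwrite('pics/s3.png',cv2.resize(a[130:290,230:440],None,fx=3.5,fy=3.5))
s=ctrl.get_state();print(s['position'],s['ft_force'],s['grip_width']*87)
```

```text
[ 0.47290833 -0.08770795  0.19159543]
[ 0.47017983 -0.0903316   0.19223601] [-10.47861786  -2.18981907   2.43171759] 11.161030648353709
```

View pics/s3.png

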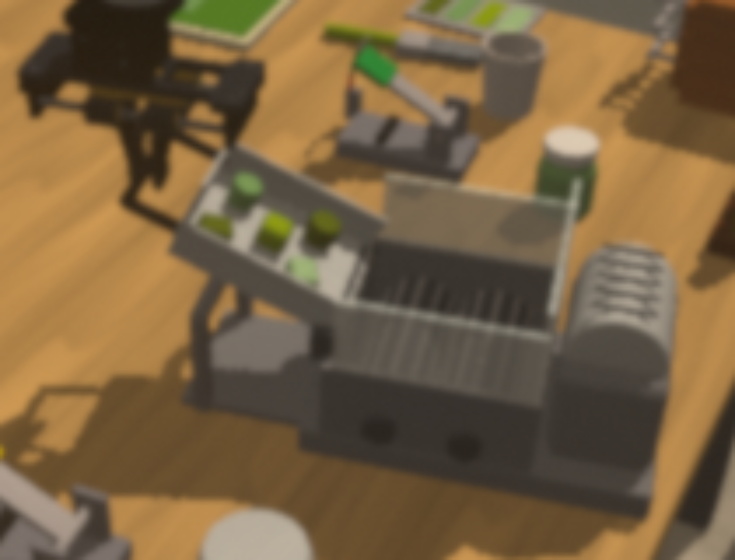

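{"op": "carry_out", "data": {
  "commands": [
    {"tx":0,"ty":0.003,"tz":-0.0086,"rx":0,"ry":0,"rz":0,"jaw":0},
    {"tx":0,"ty":0.008,"tz":-0.017,"rx":0,"ry":0,"rz":0,"jaw":0},
    {"tx":0,"ty":0.014,"tz":-0.025,"rx":0,"ry":0,"rz":0,"jaw":0},
    {"tx":0,"ty":0.02,"tz":-0.033,"rx":0,"ry":0,"rz":0,"jaw":0},
    {"tx":0,"ty":0.027,"tz":-0.04,"rx":0,"ry":0,"rz":0,"jaw":0},
    {"tx":0,"ty":0.034,"tz":-0.047,"rx":0,"ry":0,"rz":0,"jaw":0},
    {"tx":0,"ty":0.049,"tz":-0.06,"rx":0,"ry":0,"rz":0,"jaw":0},
    {"tx":0,"ty":0.066,"tz":-0.0715,"rx":0,"ry":0,"rz":0,"jaw":0},
    {"tx":0,"ty":0.083,"tz":-0.081,"rx":0,"ry":0,"rz":0,"jaw":0},
    {"tx":0,"ty":0.102,"tz":-0.089,"rx":0,"ry":0,"rz":0,"jaw":0},
    {"tx":0,"ty":0.102,"tz":-0.089,"rx":0,"ry":0,"rz":0,"jaw":0},
    {"tx":0,"ty":0.102,"tz":-0.089,"rx":0,"ry":0,"rz":0,"jaw":0}
  ]
}}

```text
time: 5.92
position: [0.5737, -0.0641, 0.2848]
tool_rot: [1.916, 2.483, 0.005]
ft_force: [-4.2, -0.9, 9.7]
grip_width: 0.125
```

Run:
```python
from h import *
import cv2
did((0,.102,-.089)); print(load()[0])
a=get_image('scene')[:,:,::-1];cv2.imwrite('pics/s4.png',cv2.resize(a[130:290,230:440],None,fx=3.5,fy=3.5))
s=ctrl.get_state();print(s['position'],s['ft_force'],s['grip_width']*87)
```

```text
[ 0.57154506 -0.06161676  0.28056198]
[ 0.57365183 -0.06410128  0.28483596] [-3.84585927 -1.47898768 10.51230069] 11.366217693878552
```

View pics/s4.png

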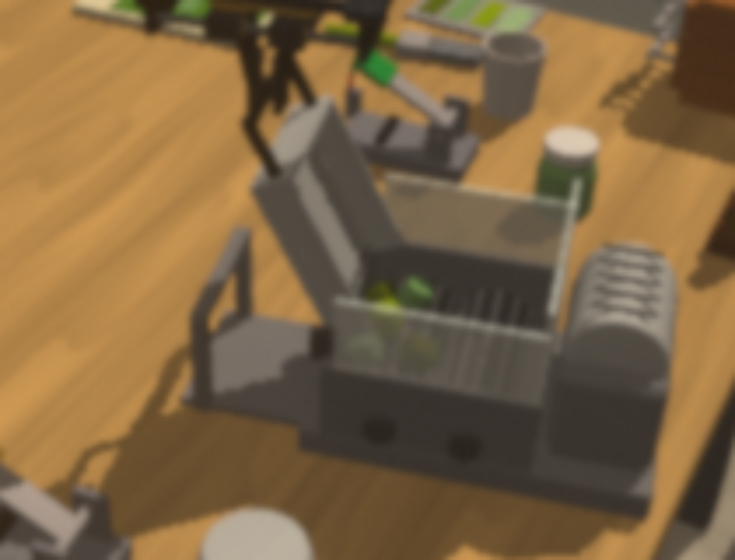

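Run:
```python
from h import *
import cv2
a=get_image('wrist')[:,:,::-1];cv2.imwrite('pics/w4.png',a)
a=get_image('top')[:,:,::-1];cv2.imwrite('pics/t4.png',cv2.resize(a[100:250,270:390],None,fx=4,fy=4))
```

```text
(no output)
```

View pics/w4.png

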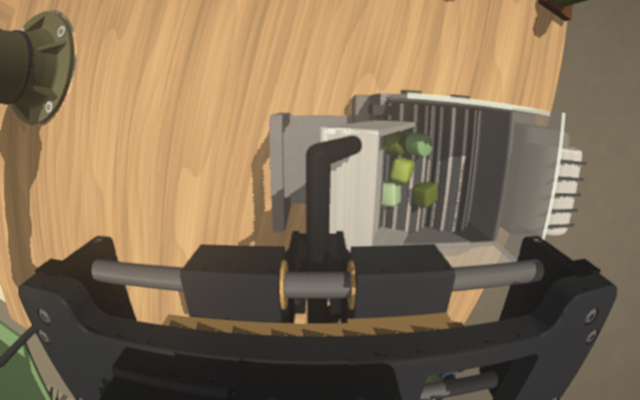

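View pics/t4.png

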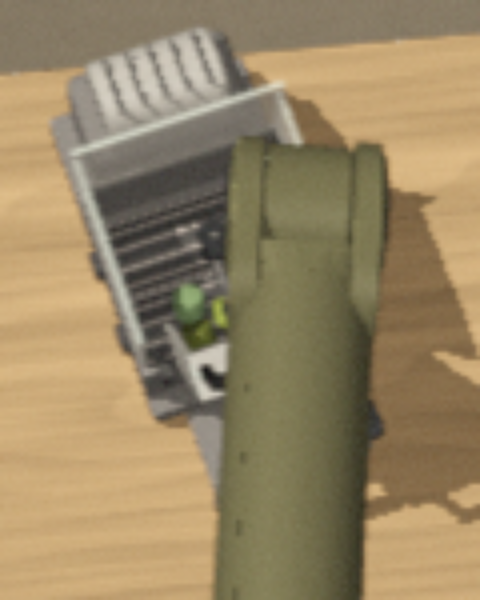

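The wrist view shows five lumps on the rollers at (397,143), (419,145), (402,168), (390,195) and (425,195). Next I'll lower the tray along the same arc.

{"op": "carry_out", "data": {
  "commands": [
    {"tx":0,"ty":-0.014,"tz":0.005,"rx":0,"ry":0,"rz":0,"jaw":0},
    {"tx":0,"ty":-0.0265,"tz":0.0115,"rx":0,"ry":0,"rz":0,"jaw":0},
    {"tx":0,"ty":-0.0515,"tz":0.028,"rx":0,"ry":0,"rz":0,"jaw":0},
    {"tx":0,"ty":-0.074,"tz":0.0485,"rx":0,"ry":0,"rz":0,"jaw":0},
    {"tx":0,"ty":-0.093,"tz":0.072,"rx":0,"ry":0,"rz":0,"jaw":0},
    {"tx":0,"ty":-0.1035,"tz":0.089,"rx":0,"ry":0,"rz":0,"jaw":0},
    {"tx":0,"ty":-0.1125,"tz":0.107,"rx":0,"ry":0,"rz":0,"jaw":0},
    {"tx":0,"ty":-0.1195,"tz":0.1255,"rx":0,"ry":0,"rz":0,"jaw":0},
    {"tx":0,"ty":-0.1245,"tz":0.145,"rx":0,"ry":0,"rz":0,"jaw":0},
    {"tx":0,"ty":-0.127,"tz":0.156,"rx":0,"ry":0,"rz":0,"jaw":0},
    {"tx":0,"ty":-0.128,"tz":0.164,"rx":0,"ry":0,"rz":0,"jaw":0},
    {"tx":0,"ty":-0.128,"tz":0.164,"rx":0,"ry":0,"rz":0,"jaw":0}
  ]
}}

```text
time: 7.58
position: [0.4481, -0.0957, 0.1168]
tool_rot: [1.919, 2.487, 0.0]
ft_force: [-2.0, 0.8, -2.3]
grip_width: 0.127
```

Run:
```python
from h import *
import cv2
did((0,-.128,.164)); print(load()[0])
a=get_image('scene')[:,:,::-1];cv2.imwrite('pics/s5.png',cv2.resize(a[130:290,230:440],None,fx=3.5,fy=3.5))
a=get_image('top')[:,:,::-1];cv2.imwrite('pics/t5.png',cv2.resize(a[100:250,270:390],None,fx=4,fy=4))
s=ctrl.get_state();print(s['position'],s['ft_force'],s['grip_width']*87)
```

```text
[ 0.44774647 -0.09435324  0.11660396]
[ 0.44818803 -0.09574216  0.11719986] [-2.6433716   1.04951343 -0.64154234] 11.146428908422576
```

View pics/s5.png

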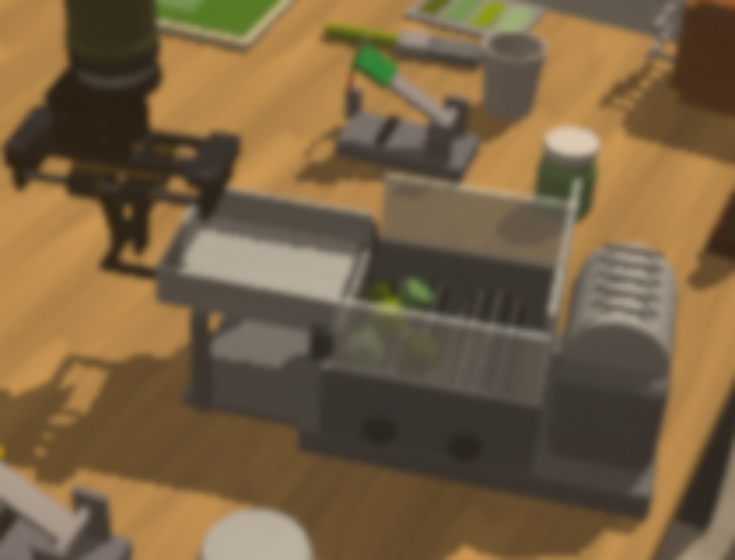

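View pics/t5.png

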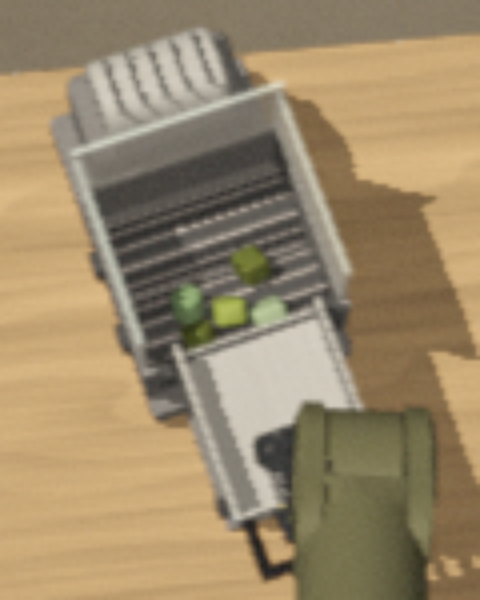

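All five lumps are in the hopper at about (190,300), (197,335), (228,312), (268,312) and (250,265) in the crop. The tray is empty and flat. I'll release it and go straight up.

{"op": "carry_out", "data": {
  "commands": [
    {"tx":0,"ty":0,"tz":0,"rx":0,"ry":0,"rz":0,"jaw":0.4},
    {"tx":0,"ty":0,"tz":0,"rx":0,"ry":0,"rz":0,"jaw":0.4},
    {"tx":0,"ty":0,"tz":0,"rx":0,"ry":0,"rz":0,"jaw":0.4},
    {"tx":0,"ty":0,"tz":-0.03,"rx":0,"ry":0,"rz":0,"jaw":0.4},
    {"tx":0,"ty":0,"tz":-0.07,"rx":0,"ry":0,"rz":0,"jaw":0.4},
    {"tx":0,"ty":0,"tz":-0.11,"rx":0,"ry":0,"rz":0,"jaw":0.4},
    {"tx":0,"ty":0,"tz":-0.12,"rx":0,"ry":0,"rz":0,"jaw":0.4},
    {"tx":0,"ty":0,"tz":-0.12,"rx":0,"ry":0,"rz":0,"jaw":0.4}
  ]
}}

```text
time: 8.68
position: [0.448, -0.0959, 0.2369]
tool_rot: [1.919, 2.486, 0.001]
ft_force: [-0.3, 0.2, -0.3]
grip_width: 0.399
```

Run:
```python
from h import *
s=ctrl.get_state();print(s['position'],s['tool_rot'],s['ft_force'],s['grip_width'],s['joint_positions'].round(2))
save(s['position'],Ro.from_rotvec(s['tool_rot']).as_matrix())
a=.107
R=Ro.from_euler('z',a).as_matrix()@Ro.from_rotvec([0,.25,0]).as_matrix()@Rdown(0)
print(R.round(3))
print(rel([.478,.325,.22],R),rel([.478,.325,.22],Rdown(.107)))
```

```text
[ 0.44797544 -0.09594125  0.23689577] [1.91912858e+00 2.48647767e+00 1.38992755e-03] [-0.34160052  0.22072998 -0.2630397 ] 0.39921882422426086 [-0.55 -0.15  0.64  1.9   0.09  1.36  0.33]
[[-0.107  0.963 -0.246]
 [ 0.994  0.103 -0.026]
 [ 0.    -0.247 -0.969]]
(array([0.3996, 0.1357, 0.0171]), array([0.2506, 0.0185, 0.1484])) (array([0.3996, 0.1357, 0.0171]), array([ 1.100e-03, -1.000e-04,  1.491e-01]))
```

{"op": "carry_out", "data": {
  "commands": [
    {"tx":0.05,"ty":0.017,"tz":0.0,"rx":0,"ry":0,"rz":0.02,"jaw":0},
    {"tx":0.1,"ty":0.034,"tz":0.0,"rx":0.05,"ry":0,"rz":0.04,"jaw":0},
    {"tx":0.15,"ty":0.051,"tz":0.0,"rx":0.1,"ry":0.005,"rz":0.06,"jaw":0},
    {"tx":0.2,"ty":0.068,"tz":0.0,"rx":0.15,"ry":0.01,"rz":0.08,"jaw":0},
    {"tx":0.25,"ty":0.085,"tz":0.005,"rx":0.2,"ry":0.015,"rz":0.1,"jaw":0},
    {"tx":0.3,"ty":0.102,"tz":0.01,"rx":0.25,"ry":0.0185,"rz":0.12,"jaw":0},
    {"tx":0.35,"ty":0.119,"tz":0.015,"rx":0.25,"ry":0.0185,"rz":0.148,"jaw":0},
    {"tx":0.4,"ty":0.136,"tz":0.017,"rx":0.25,"ry":0.0185,"rz":0.148,"jaw":0},
    {"tx":0.4,"ty":0.136,"tz":0.017,"rx":0.25,"ry":0.0185,"rz":0.148,"jaw":0},
    {"tx":0.4,"ty":0.136,"tz":0.017,"rx":0.25,"ry":0.0185,"rz":0.148,"jaw":0},
    {"tx":0.4,"ty":0.136,"tz":0.017,"rx":0.25,"ry":0.0185,"rz":0.148,"jaw":0}
  ]
}}

```text
time: 10.05
position: [0.4784, 0.3235, 0.2194]
tool_rot: [-1.982, -2.201, 0.279]
ft_force: [0.0, -0.2, 0.2]
grip_width: 0.005
```

Run:
```python
from h import *
import cv2
did((.4,.136,.017),(.25,.0185,.148)); print(load()[0])
c=camera_info('wrist');np.savez('w6.npz',R=c['R'],t=c['t'],K=c['intrinsics'])
a=get_image('wrist')[:,:,::-1];cv2.imwrite('pics/w6.png',a)
b=get_image('scene')[:,:,::-1];cv2.imwrite('pics/s6.png',cv2.resize(b[90:250,260:440],None,fx=4,fy=3.7))
s=ctrl.get_state();print(s['position'],s['tool_rot'],s['ft_force'],s['grip_width'])
R=Ro.from_rotvec(s['tool_rot']).as_matrix();print(R.round(3))
```

```text
[0.47821335 0.32546972 0.22005953]
[0.47837528 0.32399277 0.21991416] [-1.98149107 -2.20114321  0.27714165] [-0.15377106  0.03108281  0.72738068] 0.0033594692250222043
[[-0.105  0.964 -0.246]
 [ 0.994  0.101 -0.026]
 [-0.    -0.248 -0.969]]
```

View pics/w6.png

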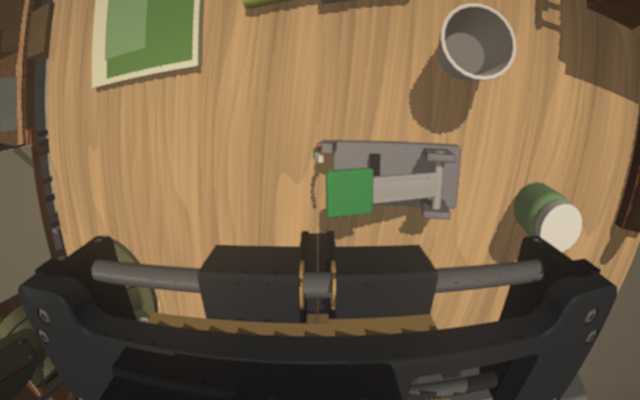

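View pics/s6.png

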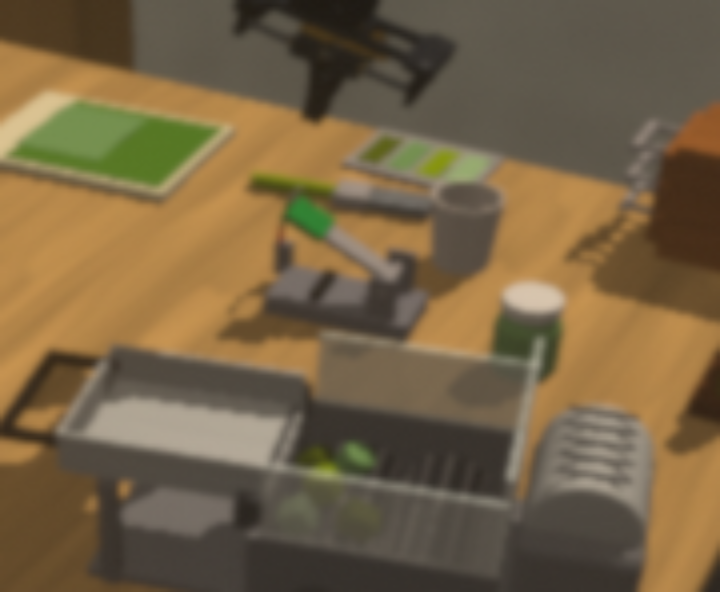

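Run:
```python
from h import *
P=[wray('w6.npz',uv,z) for uv,z in [((326.5,170),.119),((371,168.5),.0975),((373.5,212),.0975),((328.5,216.5),.119)]]
for p in P: print(p.round(4))
P=np.array(P);print('mid',P.mean(0)); d=P[1]+P[2]-P[0]-P[3];print('yaw',np.arctan2(d[1],d[0]), np.linalg.norm(d[:2])/2, np.linalg.norm(P[0]-P[3]),np.linalg.norm(P[1]-P[2]))
```

```text
[0.4585 0.346  0.119 ]
[0.4954 0.3491 0.0975]
[0.5042 0.3079 0.0975]
[0.4653 0.3036 0.119 ]
mid [0.48084962 0.32661699 0.10825   ]
yaw 0.09743700425654807 0.03810608949683168 0.04293117163375654 0.04209702135491761
```

Run:
```python
from h import *
s=ctrl.get_state();p,R=load();print(s['position'])
R=Ro.from_rotvec(s['tool_rot']).as_matrix(); save(p,R)
for q in [(.479,.326,.16),(.479,.326,.122),(.477,.326,.105),(.4725,.3255,.095)]: print(q,rel(q,R))
```

```text
[0.47837528 0.32399277 0.21991416]
(0.479, 0.326, 0.16) (array([0.0005, 0.0157, 0.058 ]), array([0., 0., 0.]))
(0.479, 0.326, 0.122) (array([0.0005, 0.0251, 0.0948]), array([0., 0., 0.]))
(0.477, 0.326, 0.105) (array([0.0007, 0.0274, 0.1118]), array([0., 0., 0.]))
(0.4725, 0.3255, 0.095) (array([0.0007, 0.0255, 0.1226]), array([0., 0., 0.]))
```

{"op": "carry_out", "data": {
  "commands": [
    {"tx":0.0005,"ty":0.008,"tz":0.03,"rx":0,"ry":0,"rz":0,"jaw":0},
    {"tx":0.0005,"ty":0.0157,"tz":0.058,"rx":0,"ry":0,"rz":0,"jaw":0},
    {"tx":0.0005,"ty":0.02,"tz":0.077,"rx":0,"ry":0,"rz":0,"jaw":0},
    {"tx":0.0005,"ty":0.025,"tz":0.095,"rx":0,"ry":0,"rz":0,"jaw":0},
    {"tx":0.0005,"ty":0.0265,"tz":0.103,"rx":0,"ry":0,"rz":0,"jaw":0},
    {"tx":0.0005,"ty":0.0275,"tz":0.112,"rx":0,"ry":0,"rz":0,"jaw":0},
    {"tx":0.0005,"ty":0.0255,"tz":0.1225,"rx":0,"ry":0,"rz":0,"jaw":0},
    {"tx":0.0005,"ty":0.0255,"tz":0.1225,"rx":0,"ry":0,"rz":0,"jaw":0},
    {"tx":0.0005,"ty":0.0255,"tz":0.1225,"rx":0,"ry":0,"rz":0,"jaw":0}
  ]
}}

```text
time: 11.28
position: [0.4733, 0.3256, 0.0965]
tool_rot: [-1.979, -2.204, 0.274]
ft_force: [-0.1, -0.6, 5.9]
grip_width: 0.009
```

Run:
```python
from h import *
import cv2
did((.0005,.0255,.1225)); print(load()[0])
b=get_image('scene')[:,:,::-1];cv2.imwrite('pics/s7.png',cv2.resize(b[120:190,310:400],None,fx=8,fy=8,interpolation=cv2.INTER_CUBIC))
s=ctrl.get_state();print(s['position'],s['ft_force'])
p,R=load()
print(rel((.4695,.325,.0856),R))
```

```text
[0.47256198 0.32534511 0.09506035]
[0.47331219 0.32562642 0.09649712] [-0.38070602 -0.99310788  5.87690306]
(array([-0.    , -0.0006,  0.0099]), array([0., 0., 0.]))
```

View pics/s7.png

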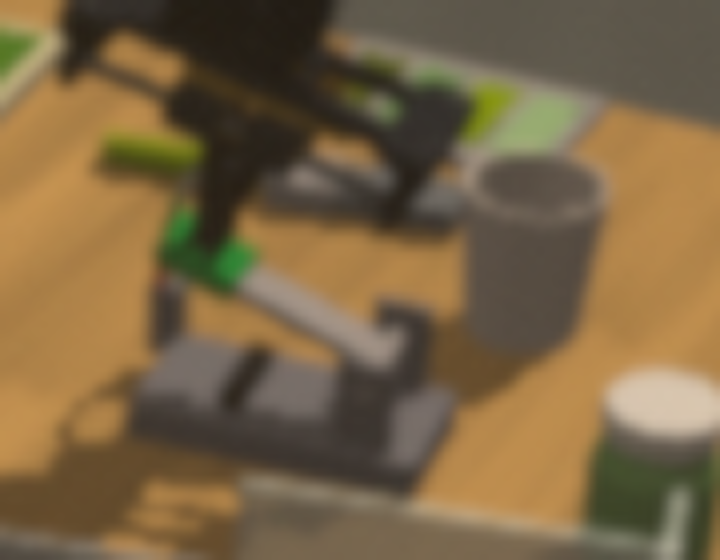

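Contact is good: 5.9 N at 96.5 mm, where the spring law predicts about 6 N. I'll push on to halfway, allowing for about 1.5 mm of give in the arm.

{"op": "carry_out", "data": {
  "commands": [
    {"tx":0,"ty":0,"tz":0.004,"rx":0,"ry":0,"rz":0,"jaw":0},
    {"tx":0,"ty":0,"tz":0.008,"rx":0,"ry":0,"rz":0,"jaw":0},
    {"tx":0,"ty":-0.0005,"tz":0.0115,"rx":0,"ry":0,"rz":0,"jaw":0},
    {"tx":0,"ty":-0.0005,"tz":0.0115,"rx":0,"ry":0,"rz":0,"jaw":0},
    {"tx":0,"ty":-0.0005,"tz":0.0115,"rx":0,"ry":0,"rz":0,"jaw":0},
    {"tx":0,"ty":-0.0005,"tz":0.0115,"rx":0,"ry":0,"rz":0,"jaw":0}
  ]
}}

```text
time: 12.08
position: [0.4696, 0.3252, 0.0859]
tool_rot: [-1.979, -2.204, 0.275]
ft_force: [-1.7, -1.7, 8.9]
grip_width: 0.006
```

Run:
```python
from h import *
import cv2
did((0,-.0005,.0115)); print(load()[0])
b=get_image('scene')[:,:,::-1];cv2.imwrite('pics/s8.png',cv2.resize(b[120:190,310:400],None,fx=8,fy=8,interpolation=cv2.INTER_CUBIC))
cv2.imwrite('pics/s8f.png',b)
b=get_image('wrist')[:,:,::-1];cv2.imwrite('pics/w8.png',cv2.resize(b[100:300,220:520],None,fx=2.6,fy=2.6))
b=get_image('top')[:,:,::-1];cv2.imwrite('pics/t8.png',cv2.resize(b[90:290,130:500],None,fx=2.1,fy=2.1))
s=ctrl.get_state();print(s['position'],s['ft_force'])
```

```text
[0.46924805 0.32499316 0.08404245]
[0.46956648 0.32522249 0.08595107] [-1.29466258 -1.37782596  8.10024406]
```

View pics/s8.png

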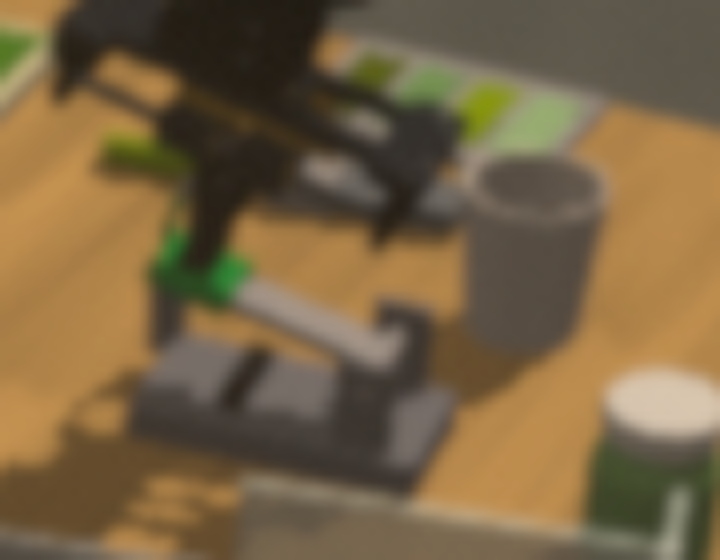

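View pics/w8.png

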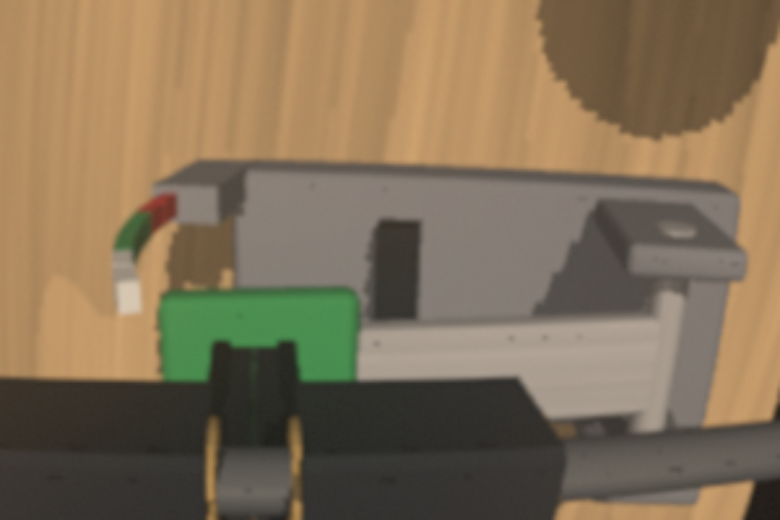

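View pics/t8.png

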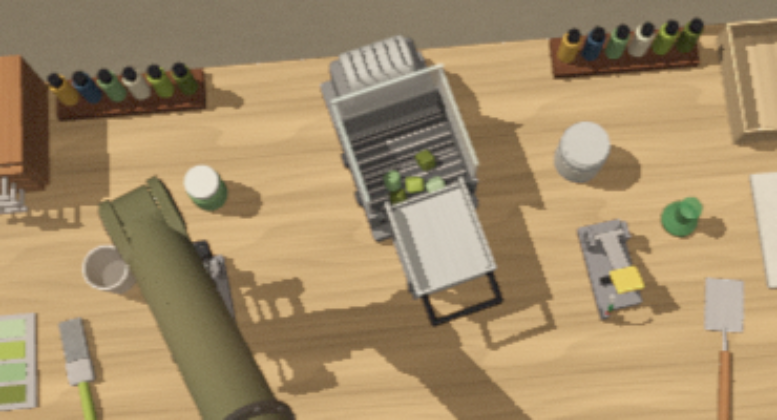

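The TCP is at 85.9 mm (halfway is 86) with about 8 N. In the top view the tray is flat and empty, five lumps are in the hopper, and the bystanders and yellow paddle look untouched. One last check compares the projected pad with the scene picture before I hand in.

Run:
```python
from h import *
p=(.5648,.3355,.105)
for tr in (.15,.25,.35):
    th=.5-tr;f=lambda s,t:(-s*np.cos(th)+.006*np.sin(th),t,.055+s*np.sin(th)+.006*np.cos(th))
    print(tr,[((proj('scene',pt(p,f(s,t)))-[310,120])*8).round().tolist() for s,t in[(.1225,.022),(.1225,-.022),(.0775,-.022),(.0775,.022)]])
s=ctrl.get_state();print(s['time'],s['position'],s['ft_force'])
```

```text
0.15 [[176.0, 197.0], [142.0, 238.0], [223.0, 284.0], [255.0, 242.0]]
0.25 [[167.0, 216.0], [134.0, 257.0], [217.0, 296.0], [249.0, 254.0]]
0.35 [[161.0, 236.0], [127.0, 277.0], [212.0, 308.0], [244.0, 266.0]]
12.225 [0.46956648 0.32522249 0.08595107] [-1.29466258 -1.37782596  8.10024406]
```

```bash
python3 -c "
from bench import ctrl
print(ctrl.close_job())"
```

```text
the job is handed in; nothing more can be done
None
```

I tipped all five lumps into the hopper, put the empty tray back down flat, and pressed the green paddle to halfway. I handed the job in at about 12.2 s with the closed fingers still holding the paddle there.

**Tray:** I gripped the black handle and lifted to about 1.15 rad. After I let go of the handle, the scene and top pictures showed the tray flat and empty, with five lumps on the rollers.

**Green paddle:** The last reading was 85.9 mm at the pad (halfway is 86 mm) and about 8 N, which matches the spring at halfway. The pad's corners in the scene picture best fit a travel of 0.25 rad, and the paddle was never pressed further than this.

**Other things:** The yellow paddle, can, muller, scraper, jar, cup and brush looked unmoved in the last top view. The arm hid part of the view around the green paddle.

**Disagreements:** Handle positions from the scene and top cameras differed by about 10 mm along x. I settled that with the wrist camera, which put the handle between the two. While lifting, the hinge pushed back with about 10 N, well under the limits.

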